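# Flip a circuit board in its swivel holder and lock it

## Task

Turn the circuit board over in its swivel holder by pushing on it with your fingertips: its near edge goes down and its far edge comes up and over towards you, until the board lies level with the bare solder side up. Then push the holder's lock lever over, away from you, all the way to its other end. Push gently: do not pinch or grip anything, do not lift or tip the holder or push it along the table, leave everything else where it is, and finish clear of it all.

Things in the scene. Friction and masses are not known exactly. Their poses are not given: they have to be found in the camera images.
- holder: Board holder, loose, 1.5 to 2.3 kg. Dark base 150 (x) x 280 (y) x 14 mm, from y = -115 to +165 mm; aluminium posts 26 (x) x 14 (y) mm at y = -88 and +88 mm, tops 116 mm above the table. Board between the posts, lock lever outside the +y post. Origin on the table under the board's axis, midway between posts; x away from the robot, y along the axis, z up; yaw within 0.5 rad.
- pivot (a point): Point on the board's swivel axis (along the holder's y), midway between the posts, 100 mm above the table; also the centre of the board. Fixed in the holder.
- far_edge (a point): On the board: middle of the edge that starts farthest from the robot, 45 mm from the axis, half way through the thickness. Green board, 90 mm across the axis, 130 mm along it, 5 mm thick, held on the axis by black jaws (30 x 16 mm, y = 65 to 77 mm either side). Components up to 10 mm tall, on one face, within 15 mm of the axis; beyond that both faces are clear out to the edges.
- board (a joint): Swivel angle of the board. 0: level, component side up (starts -0.35 to 0.35). Grows as the edge nearest the robot goes down and the far edge rises and comes over towards the robot. pi: level, bare solder side up, against a stop (other stop at -0.6). A stiff hinge: it stays where it is left and takes about 2 N near an edge to turn.
- lock (a joint): Lock lever: 10 mm steel rod with a black 24 mm ball at its end, hinged about the holder's y axis at x = 0, y = 135, z = 30 mm of the holder. 0: leaning 0.6 rad towards the robot (starts 0 to 0.2); 1.2: leaning 0.6 rad away, against its stop. Stays where it is left; about 1 N at the ball moves it.
- lock_tip (a point): Centre of the lock lever's ball, 65 mm from the lever's hinge (84 to 95 mm above the table).
- flux: Bystander, not to be disturbed: small clear plastic flux bottle, 40 mm across, 90 mm tall. Origin: centre of its underside.
- spool: Bystander, not to be disturbed: solder spool standing on its flange, 64 mm across, 46 mm tall. Origin: centre of its underside.
- driver: Bystander, not to be disturbed: screwdriver lying along its x axis, 170 mm long, 26 mm thick. Origin: centre of its underside.
- pot: Bystander, not to be disturbed: dark steel tip-cleaner pot, 70 mm across, 50 mm tall. Origin: centre of its underside.
- tweezers: Bystander, not to be disturbed: steel tweezers lying along their x axis, 120 mm long, 10 mm high. Origin: centre of its underside.
- meter: Bystander, not to be disturbed: grey hand multimeter lying flat, 170 x 85 x 34 mm. Origin: centre of its underside.
- tray: Bystander, not to be disturbed: white divided parts tray, 120 x 90 x 26 mm. Origin: centre of its underside.

How it is judged (in metres and radians):
On the way, in this order (a step that is already met when the one before it is completed fails the run):
1. the board lies turned over and level (within 0.14 rad), the lock lever not yet over (value of joint board above 3 rad and value of joint lock below 0.6 rad), for 0.2 s.
2. the lock lever is over (value of joint lock above 1.05 rad), for 0.2 s.
At the end, for the whole second after the job is handed in: The board is turned over and level within 0.14 rad, the lock lever is within 0.15 rad of its far stop, the holder stands flat within 30 mm of where it started and is at rest, and every bystander is within 20 mm of its start (value of joint board above 3 rad and value of joint lock above 1.05 rad and distance of holder from where it was at the start of the episode below 0.03 m and angle between holder's own z axis and vertical below 0.05 rad and linear speed of holder below 0.01 m/s and distance of each of flux, spool, driver, pot, tweezers, meter, tray from where it was at the start of the episode below 0.02 m); the robot touches nothing.
It fails at once if the holder is pushed more than 30 mm along the table (distance of holder from where it was at the start of the episode above 0.03 m).
It fails at once if the holder is lifted or tipped (height (world z) of holder above 0.008 m or angle between holder's own z axis and vertical above 0.1 rad).
It fails at once if the board, lever or holder is pinched or pressed hard (over 30 N from the fingers) (contact force between the fingers and holder above 30 N).
It fails at once if another thing on the bench is disturbed (moved more than 20 mm) (distance of any of flux, spool, driver, pot, tweezers, meter, tray from where it was at the start of the episode above 0.02 m).
It also fails if it takes over 64 s, if anything falls off the work surface, if the arm or the gripper's body presses on something with over 40 N, if the wrist force passes 120 N, or if a joint passes its speed limit or range.

## Robot

A 6-joint arm with a two-finger parallel gripper is mounted at the origin on the work surface. World frame = base frame: x ahead of the robot, y to its left, z up, the work surface at z = 0. Lengths are in mm, angles in rad, forces in N, time in s.
With the tool pointing down it reaches from about 275 to 725 mm from the base axis. Payload 5.6 kg.
Tool frame: the origin (TCP) lies midway between the tips of the shut fingers; the grasp point (between the pads) lies 19 mm behind it; z points along the fingers, y is the line along which they close (so a half turn about z gives the same grasp; the last joint's range is limited). The gripper opens to 85 mm and grips with 20 to 120 N. Pads are 22 mm wide; open, the fingers measure 114 mm over their backs; the gripper's body (76 mm by 85 mm) begins 54 mm behind the grasp point. The pads swing forward as they close: fully open they stand 13 mm farther back than shut.
Start: joints at [1.535, 0.255, 0.108, 0, -1.424, -0.285], TCP at [173.402, 521.943, 231.283] pointing down, gripper open.
Joint ranges: [-2.95, 2.95], [-1.21, 1.97], [-1.09, 1.5], [-2.87, 1.71], [-2.94, -0.07], [-3.05, 3.05]. Speed limits (rad/s): [2.57, 2.57, 3.14, 3.14, 3.14, 3.14].

## Interface

Orientations are given as a unit quaternion [w, x, y, z].
In Python, from station import r gives the robot as it stands.
- The arm moves only by the tool play_rows, never from a script. Its argument "plan" is a list that holds one entry, the list of rows, each a list of 7 numbers: the shift along the tool's x, y, z scaled (see below), then the turn, a rotation vector about the tool's x, y, z scaled (see below), then the opening, from 0 (shut) to 1 (fully open). A call has 1 to 12 rows; each row is the pose to reach, as a shift and turn from the pose commanded when the call began, along the tool's axes at that moment; what a row does not reach only later rows make up. The controller multiplies each number of a shift by 40 cm and each number of a turn by pi/4 rad. A row lasts 1/12 s, in which the tool goes at most 41.7 mm and 7.16 degrees, less where a joint would pass 70% of its speed; a pose out of reach is approached as far as the arm can. A call with a number of a shift or a turn outside -1 to 1 is refused whole. A call with a gripper value outside its range is refused whole. The fingers move at their own pace and stop on an object; "newtons" is the grip in N (left out, the last holds). Time passes only in rows, so rows that repeat a pose let the fingers close. It gives the time, the measured TCP pose, the force, the opening and the grip force at its end, in the units of the state.
- r.observe(): the state, without advancing time (a new reading comes with each control period).
- r.grab_frame(name): name is "side" or "top" or "wrist"; returns a dict with "color" (384x512x3 uint8, red, green, blue), "depth" (384x512 float32, mm along the optical axis (not along the pixel's ray), 0 where there is no reading), "vertical_fov" (degrees; the focal length in pixels is half the picture's height over the tangent of half this angle, whatever the lens; pixels are square), "cx", "cy" (the principal point, pixels), "world_from_camera" (4x4, takes a point from camera to world coordinates); the wrist camera has in their place "hand_eye" (4x4, takes a point from camera to tool coordinates, whose origin is the TCP and whose axes are the flange's). Camera axes: x right, y down, z forward; pixel columns grow to the right and rows downward; lengths in mm; the calibration is good to about 2 mm. A picture is of the moment at which its call begins: read the wrist's pose just before it.
- r.job_done(): hands the job in; it is judged then, once.
Trained networks look in a picture, given as the dict that the camera call returned (one of the last four; its "shot" number tells which), for a name from the list of things; names that differ only in an ending like _2 or _b are one class to them, and where a whole thing is asked for, a point or a joint stands for the part that bears it (a point fixed in the world has none). Each returns a list of dicts, best first, with "p" (0 to 1); they miss things now and then, are a little off and sometimes report something else, mostly with a low value. They report only what shows in the picture. A call takes as long as a camera call.
- r.look_for(picture, thing): "box" ([centre column, centre row, width, height] in pixels, round what is visible of it).
The state is a dict: "time": time; "qpos": joint angles; "qd": joint speeds; "effort": joint torques, N m; "position": TCP position; "ee_rot": TCP orientation; "contact_force": force on the tool from outside, world axes, zero at the start; "wrist_torque": the same for the moment, N m; "finger_gap": opening from 0.0 (shut) to 1.0 (fully open); "grasp_force": force on a finger pad.
Only numpy, scipy, OpenCV 4.12 (cv2) and the standard library are available. Lean on these libraries where they do the work, as an engineer would, in place of code of your own. Each camera call takes 0.05 s, during which the arm holds its last target. There are 200 camera calls.

## Working session

There is one attempt and no reset: what is moved stays moved. The work goes in short steps, Python scripts to look and compute and a tool call to move; the robot and the scene stay as the last step left them, time stands still between calls to the robot, and variables do not carry over. Pictures are saved under pics/ and viewed, at most 10 in all, crops included, and the job is handed in when it is done.

Besides the shell and the picture viewer there is one more tool, called after "Request:" as a command line: name --argument value ..., lists and objects as JSON in quotes. play_rows: Moves the arm, as the interface text tells. Shifts and turns lie within -1 to 1; 1 stands for 40 cm of shift or pi/4 rad of turn. Its arguments: {"type":"object","properties":{"plan":{"type":"array"},"newtons":{"type":"number"}},"required":["plan"]}

```bash
mkdir -p pics; ls
cat > h.py <<'E'
import numpy as np, cv2
from station import r
from scipy.spatial.transform import Rotation as R
def pts(f):
    d=f["depth"]; H,W=d.shape; F=H/2/np.tan(np.radians(f["vertical_fov"])/2)
    v,u=np.mgrid[:H,:W]
    P=np.stack([(u-f["cx"])/F*d,(v-f["cy"])/F*d,d,np.ones_like(d)],-1)
    if "world_from_camera" in f: T=f["world_from_camera"]
    else:
        s=r.observe(); T=np.eye(4); q=s["ee_rot"]; T[:3,:3]=R.from_quat([q[1],q[2],q[3],q[0]]).as_matrix(); T[:3,3]=s["position"]; T=T@f["hand_eye"]
    X=(P@np.array(T).T)[...,:3]; X[d<=0]=np.nan
    return X
E
python3 - <<'E'
from h import *
s=r.observe(); print(s)
for n in ["top","side"]:
    f=r.grab_frame(n); np.savez(f"pics/{n}0.npz",X=pts(f),c=f["color"]); cv2.imwrite(f"pics/{n}0.png",f["color"][:,:,::-1]); print(n,np.array(f["world_from_camera"]).round(2).tolist())
    X=pts(f)
    for t in ["holder","board","lock","flux","spool","driver","pot","tweezers","meter","tray"]:
        L=r.look_for(f,t)
        for b in L[:1]:
            u,v=int(b["box"][0]),int(b["box"][1]); print(t,round(b["p"],2),np.round(b["box"]),X[v,u].round())
E
```

```text
pics
{'time': 0.0, 'qpos': array([ 1.53460600e+00,  2.55740437e-01,  1.07014068e-01, -4.95496407e-04,
       -1.42388816e+00, -2.84587379e-01]), 'qd': array([ 0.0009656 , -0.00079052,  0.00173652,  0.0015578 ,  0.00023092,
       -0.00029932]), 'effort': array([ 1.93531200e-04, -3.86639857e+01,  2.37937850e+01,  5.36552623e+00,
       -6.23467087e-03, -5.94257230e-06]), 'position': array([173.20495279, 521.49743583, 230.39985403]), 'ee_rot': array([ 9.32455049e-04,  9.87158992e-01, -1.59738031e-01, -1.30539958e-04]), 'contact_force': array([ 0.01385177,  0.26258352, -0.29674654]), 'wrist_torque': array([ 0.00210022, -0.02415543,  0.00865711]), 'grasp_force': 0.0, 'finger_gap': 0.9995662504502433}
top [[-0.02, -0.99, 0.11, 426.37], [-1.0, 0.02, 0.01, 82.04], [-0.01, -0.11, -0.99, 1341.45], [0.0, 0.0, 0.0, 1.0]]
holder 0.97 [291. 200. 104.  56.] [544.  -9.  97.]
board 0.75 [302. 196.  63.  32.] [553. -40. 110.]
lock 0.43 [250. 205.   8.  13.] [533.  98.  98.]
flux 0.56 [363. 182.  16.  15.] [ 594. -208.   68.]
spool 0.62 [287. 148.  22.  26.] [698.  -9.  47.]
pot 0.62 [347. 161.  25.  26.] [ 664. -179.   10.]
tweezers 0.61 [211. 214.  16.  34.] [522. 210.   1.]
meter 0.94 [405. 209.  42.  65.] [ 521. -330.   37.]
tray 0.8 [180. 167.  39.  49.] [656. 295.  23.]
side [[0.99, -0.05, 0.13, 381.16], [-0.14, -0.49, 0.86, -1110.1], [0.02, -0.87, -0.49, 781.47], [0.0, 0.0, 0.0, 1.0]]
holder 0.76 [254. 236.  60.  86.] [ 533. -112.   96.]
board 0.82 [257. 220.  40.  33.] [549. -50. 105.]
flux 0.74 [290. 279.  22.  36.] [ 600. -236.   58.]
spool 0.7 [312. 237.  24.  22.] [701. -41.  35.]
driver 0.49 [205. 258.  13.  44.] [nan nan nan]
pot 0.75 [307. 271.  28.  34.] [ 663. -154.    9.]
tweezers 0.62 [230. 204.  26.   4.] [505. 219.  -1.]
meter 0.65 [260. 324.  82.  39.] [ 515. -352.   37.]
tray 0.98 [276. 189.  43.  27.] [665. 279.  10.]
```

Run:
```python
import cv2,numpy as np
a=cv2.imread("pics/top0.png")[120:270,150:450]; b=cv2.imread("pics/side0.png")[160:350,180:360]
a=cv2.resize(a,(800,400),interpolation=cv2.INTER_CUBIC); cv2.imwrite("pics/a.png",a)
b=cv2.resize(b,(568,600),interpolation=cv2.INTER_CUBIC); cv2.imwrite("pics/b.png",b)
z=np.load("pics/top0.npz");X=z["X"];c=z["c"].astype(int)
reg=np.zeros(X.shape[:2],bool);reg[165:235,232:350]=1
g=reg&(c[...,1]>c[...,0]+20)&(c[...,1]>c[...,2]+10)&(X[...,2]>60)
P=X[g];print("green",len(P),P.mean(0));
for q in (2,50,98):print(np.nanpercentile(P,q,axis=0).round())
# plane
m=np.nanmedian(P,0);u,s,v=np.linalg.svd(P-P.mean(0));print("normal",v[2],"axis",v[0],s/np.sqrt(len(P)))
# base points
bm=reg&(X[...,2]>6)&(X[...,2]<22)&(c.sum(-1)<250)
Q=X[bm];print("base",len(Q));rect=cv2.minAreaRect(Q[:,:2].astype(np.float32));print(rect)
pm=reg&(X[...,2]>112)&(abs(c[...,0]-c[...,1])<25);print("post",X[pm].round()[:60].tolist())
```

```text
green 1408 [551.55556689 -37.5755685  102.83253978]
[ 509. -101.   90.]
[552. -38. 103.]
[593.  25. 115.]
normal [ 0.24036923 -0.01840354 -0.97050706] axis [ 0.05444962  0.99850165 -0.00544865] [38.54932437 27.41468997  2.54088977]
base 169
((566.8349609375, -36.531646728515625), (285.9330749511719, 179.35206604003906), 85.50717163085938)
post [[599.0, 12.0, 113.0], [599.0, 9.0, 114.0], [599.0, 6.0, 113.0], [595.0, -35.0, 114.0], [595.0, -43.0, 115.0], [591.0, -90.0, 114.0], [591.0, -93.0, 115.0], [591.0, -96.0, 113.0], [589.0, 25.0, 112.0], [582.0, -9.0, 114.0], [576.0, -50.0, 117.0], [571.0, 62.0, 114.0], [571.0, 60.0, 112.0], [570.0, 57.0, 117.0], [570.0, 55.0, 118.0], [570.0, 52.0, 117.0], [570.0, 47.0, 114.0], [571.0, 44.0, 112.0], [568.0, 62.0, 114.0], [568.0, 57.0, 112.0], [568.0, 55.0, 115.0], [567.0, 52.0, 118.0], [567.0, 49.0, 120.0], [568.0, 47.0, 115.0], [567.0, 44.0, 117.0], [568.0, 28.0, 112.0], [565.0, 63.0, 118.0], [565.0, 60.0, 113.0], [566.0, 57.0, 112.0], [565.0, 55.0, 113.0], [565.0, 52.0, 118.0], [565.0, 50.0, 118.0], [565.0, 47.0, 114.0], [565.0, 44.0, 116.0], [563.0, -24.0, 115.0], [563.0, -27.0, 113.0], [563.0, -34.0, 113.0], [563.0, -37.0, 114.0], [562.0, 63.0, 119.0], [562.0, 60.0, 117.0], [562.0, 57.0, 118.0], [562.0, 55.0, 117.0], [562.0, 52.0, 120.0], [562.0, 50.0, 119.0], [562.0, 47.0, 115.0], [562.0, 44.0, 118.0], [562.0, 34.0, 112.0], [561.0, -21.0, 112.0], [561.0, -29.0, 114.0], [561.0, -40.0, 113.0], [560.0, -42.0, 113.0], [560.0, -45.0, 113.0], [560.0, -47.0, 116.0], [559.0, -108.0, 112.0], [559.0, -110.0, 113.0], [560.0, 65.0, 119.0], [560.0, 63.0, 116.0], [560.0, 60.0, 118.0], [560.0, 57.0, 116.0], [560.0, 55.0, 116.0]]
```

View pics/a.png

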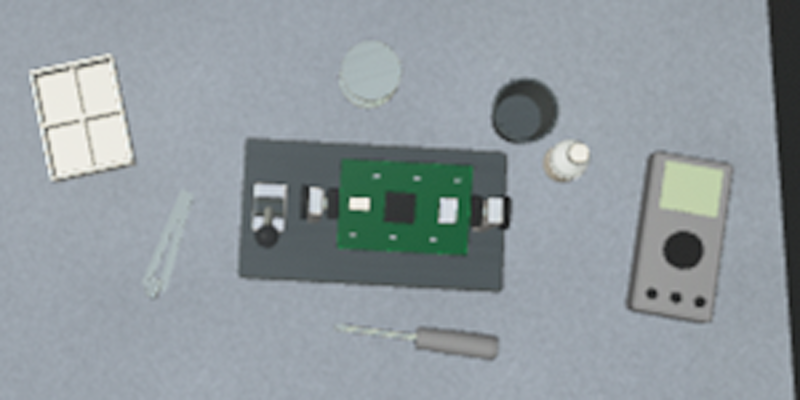

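View pics/b.png

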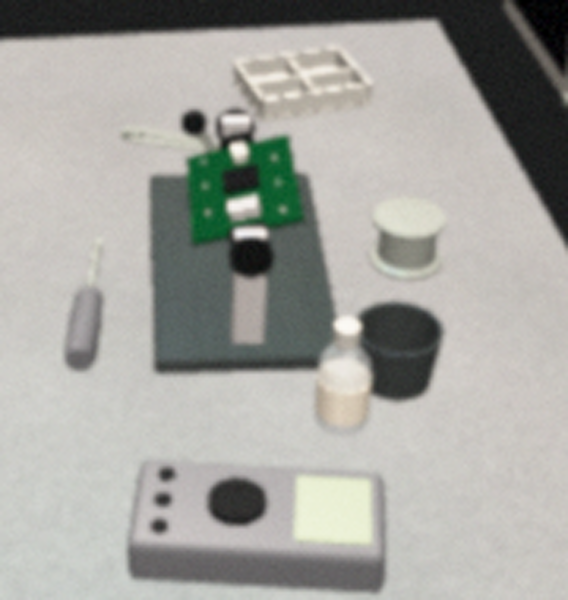

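```bash
cat >> h.py <<'E'
PIV=np.array([552.,-38.,100.]); YAW=-0.054
EX=np.array([np.cos(YAW),np.sin(YAW),0]); EY=np.array([-EX[1],EX[0],0]); H=np.stack([EX,EY,[0,0,1]])
def tool():
    s=r.observe(); q=s["ee_rot"]; return s["position"],R.from_quat([q[1],q[2],q[3],q[0]]).as_matrix(),s
def where():
    p,M,s=tool(); print("t",round(s["time"],2),"tcp holder",(H@(p-PIV)).round(1),"yaw err",round(np.arctan2(M[1,0],M[0,0])-YAW,4),"F",s["contact_force"].round(1))
def togo(hp):
    p,M,s=tool(); w=PIV+np.array(hp,float)@H; T=np.stack([EX,-EY,[0,0,-1]],1)
    print("shift",(M.T@(w-p)/400).round(4),"turn",(R.from_matrix(M.T@T).as_rotvec()/(np.pi/4)).round(4))
E
python3 -c "
from h import *
where(); togo([-50,0,100]); togo([-50,0,120])"
```

```text
t 1.1 tcp holder [-408.3  538.7  131.3] yaw err -0.2668 F [-0.6 -0.6  0.8]
shift [1.2191 1.0629 0.0782] turn [ 1.000e-04 -0.000e+00 -3.397e-01]
shift [1.2191 1.0629 0.0282] turn [ 1.000e-04 -0.000e+00 -3.397e-01]
```

Request:
play_rows --plan '[[[0.7,0.61,0.03,0,0,-0.34,0],[0.7,0.61,0.03,0,0,-0.34,0],[0.7,0.61,0.03,0,0,-0.34,0],[0.7,0.61,0.03,0,0,-0.34,0],[0.7,0.61,0.03,0,0,-0.34,0],[0.7,0.61,0.03,0,0,-0.34,0],[0.7,0.61,0.03,0,0,-0.34,0],[0.7,0.61,0.03,0,0,-0.34,0],[0.7,0.61,0.03,0,0,-0.34,0],[0.7,0.61,0.03,0,0,-0.34,0],[0.7,0.61,0.03,0,0,-0.34,0],[0.7,0.61,0.03,0,0,-0.34,0]]]' --newtons 20

```text
time: 2.1
position: [362.3, 202.1, 219.4]
ee_rot: [-0.0, 1.0, -0.027, 0.0]
contact_force: [0.5, 0.3, 0.2]
finger_gap: -0.001
grasp_force: 0.0
```

```bash
python3 -c "
from h import *
where(); togo([-50,0,50])"
```

```text
t 2.1 tcp holder [-202.4  229.5  119.4] yaw err -0.0008 F [0.5 0.3 0.2]
shift [0.3815 0.5735 0.1733] turn [-0.0005 -0.0001 -0.001 ]
```

Request:
play_rows --plan '[[[0.38,0.573,0,0,0,0,0],[0.38,0.573,0,0,0,0,0],[0.38,0.573,0,0,0,0,0],[0.38,0.573,0,0,0,0,0],[0.38,0.573,0,0,0,0,0],[0.38,0.573,0,0,0,0,0],[0.38,0.573,0,0,0,0,0],[0.38,0.573,0,0,0,0,0],[0.38,0.573,0.05,0,0,0,0],[0.38,0.573,0.1,0,0,0,0],[0.38,0.573,0.1,0,0,0,0],[0.38,0.573,0.1,0,0,0,0]]]'

```text
time: 3.1
position: [501.2, -33.8, 178.9]
ee_rot: [0.0, 1.0, -0.026, -0.001]
contact_force: [1.0, 0.1, 0.9]
finger_gap: -0.001
grasp_force: 0.0
```

```bash
python3 -c "
from h import *
where()
w=r.grab_frame('wrist');X=pts(w);f=w['color'];s=r.grab_frame('side');c=s['color']
cv2.imwrite('pics/w1.png',np.hstack([f[:,:,::-1],cv2.resize(c[170:290,200:340,::-1],(288,384)[:0] or (448,384),interpolation=cv2.INTER_CUBIC)])[:, :]) 
im=cv2.imread('pics/w1.png');cv2.imwrite('pics/w1.png',cv2.resize(im,(800,320)))
c=f.astype(int);g=(c[...,1]>c[...,0]+20)&(c[...,1]>c[...,2]+10)&(X[...,2]>50)
Q=(X[g]-PIV)@H.T;print(len(Q),np.nanpercentile(Q,[1,50,99],axis=0).round(1))
Q=Q[np.isfinite(Q).all(1)]
A=np.c_[Q[:,0],np.ones(len(Q))];print(np.linalg.lstsq(A,Q[:,2],rcond=None)[0])
"
```

```text
t 3.1 tcp holder [-51.    1.5  78.9] yaw err 0.0024 F [1.  0.1 0.9]
20951 [[-42.7 -66.   -7.8]
 [ 12.7  -3.    6.3]
 [ 43.2  61.4  14.2]]
[0.24919357 3.1509653 ]
```

View pics/w1.png

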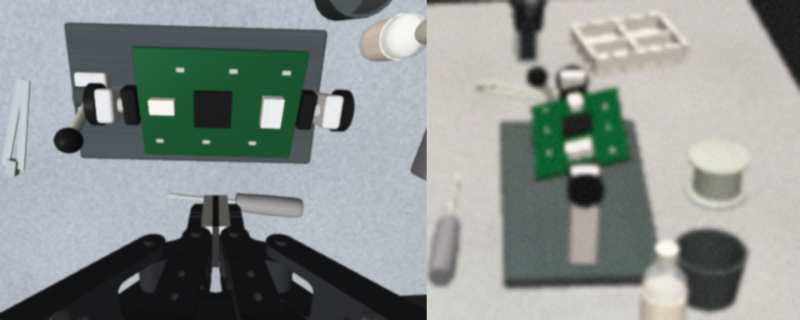

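Request:
play_rows --plan '[[[0.002,0,0.08,0,0,0,0],[0.003,0,0.16,0,0,0,0],[0.004,0,0.19,0,0,0,0],[0.004,0,0.2,0,0,0,0],[0.004,0,0.207,0,0,0,0],[0.004,0,0.214,0,0,0,0],[0.006,0,0.222,0,0,0,0],[0.008,0,0.23,0,0,0,0],[0.01,0,0.236,0,0,0,0],[0.013,0,0.242,0,0,0,0],[0.016,0,0.248,0,0,0,0],[0.016,0,0.248,0,0,0,0]]]'

```text
time: 4.2
position: [508.1, -35.3, 79.7]
ee_rot: [0.0, 1.0, -0.027, -0.0]
contact_force: [0.1, -1.1, -0.0]
finger_gap: -0.002
grasp_force: 0.1
```

```bash
cat >> h.py <<'E'
def ang():
    for n in ("top","side"):
        f=r.grab_frame(n); X=pts(f); c=f["color"].astype(int)
        Q=(X-PIV)@H.T; g=(c[...,1]>c[...,0]+20)&(c[...,1]>c[...,2]+10)&(abs(Q[...,0])<55)&(abs(Q[...,1])<75)&(abs(Q[...,2])<60)
        q=Q[g]; 
        if len(q)<30: print(n,"few",len(q)); continue
        u,s,v=np.linalg.svd(q[:,[0,2]]-np.median(q[:,[0,2]],0)); d=v[0]; print(n,len(q),"theta mod pi",round(np.arctan2(d[1],d[0])%np.pi,3),"sd",(s/np.sqrt(len(q))).round(1),"med",np.median(q,0).round(1))
E
python3 -c "
from h import *
where();ang()"
```

```text
t 4.2 tcp holder [-44.    0.3 -20.3] yaw err 0.0002 F [ 0.1 -1.1 -0. ]
top 80 theta mod pi 0.748 sd [4.9 2.5] med [32.2 47.2 23.4]
side 641 theta mod pi 0.566 sd [30.   2.5] med [  9.7 -13.    7.7]
```

Request:
play_rows --plan '[[[0.006,0,0.008,0,0,0,0],[0.0115,0,0.0155,0,0,0,0],[0.019,0,0.0225,0,0,0,0],[0.026,0,0.029,0,0,0,0],[0.03,0,0.0315,0,0,0,0],[0.034,0,0.034,0,0,0,0],[0.034,0,0.034,0,0,0,0],[0.034,0,0.034,0,0,0,0]]]'

```text
time: 4.97
position: [521.6, -35.9, 66.3]
ee_rot: [-0.0, 1.0, -0.027, -0.0]
contact_force: [-2.4, 0.3, 0.0]
finger_gap: 0.0
grasp_force: 0.8
```

```bash
python3 -c "
from h import *
where();ang()"
```

```text
t 4.97 tcp holder [-30.4   0.4 -33.7] yaw err 0.0001 F [-2.4  0.3  0. ]
top few 0
side 323 theta mod pi 1.049 sd [29.7  1.6] med [  9.5 -22.9  21.3]
```

Request:
play_rows --plan '[[[-0.025,0,-0.01,0,0,0,0],[-0.025,0,-0.1,0,0,0,0],[-0.025,0,-0.19,0,0,0,0],[-0.02,0,-0.26,0,0,0,0],[0.07,0,-0.26,0,0,0,0],[0.16,0,-0.26,0,0,0,0],[0.215,0,-0.26,0,0,0,0],[0.215,0,-0.26,0,0,0,0],[0.215,0,-0.2,0,0,0,0],[0.215,0,-0.152,0,0,0,0],[0.215,0,-0.152,0,0,0,0],[0.215,0,-0.152,0,0,0,0]]]'

```text
time: 6.07
position: [606.9, -40.7, 127.5]
ee_rot: [0.0, 1.0, -0.027, -0.0]
contact_force: [0.9, -0.4, 0.3]
finger_gap: -0.002
grasp_force: 0.0
```

```bash
python3 -c "
from h import *
where();ang()"
```

```text
t 6.07 tcp holder [54.9  0.3 27.5] yaw err 0.0005 F [ 0.9 -0.4  0.3]
top 770 theta mod pi 1.07 sd [29.6  1.7] med [ 4.6 -3.8 14.4]
side 387 theta mod pi 1.065 sd [33.6  1.7] med [  6.8 -11.2  17.9]
```

Request:
play_rows --plan '[[[-0.03,0,0,0,0,0,0],[-0.045,0,0,0,0,0,0],[-0.057,0,0,0,0,0,0],[-0.068,0,0,0,0,0,0],[-0.079,0,0,0,0,0,0],[-0.09,0,0,0,0,0,0],[-0.101,0,0,0,0,0,0],[-0.112,0,-0.002,0,0,0,0],[-0.122,0,-0.004,0,0,0,0],[-0.133,0,-0.003,0,0,0,0],[-0.144,0,-0.001,0,0,0,0],[-0.144,0,-0.001,0,0,0,0]]]'

```text
time: 7.17
position: [548.8, -37.5, 127.4]
ee_rot: [0.0, 1.0, -0.027, -0.001]
contact_force: [1.8, -0.3, -0.0]
finger_gap: -0.004
grasp_force: 0.3
```

```bash
python3 -c "
from h import *
where();ang()"
```

```text
t 7.17 tcp holder [-3.2  0.3 27.4] yaw err 0.0002 F [ 1.8 -0.3 -0. ]
top few 2
side 266 theta mod pi 2.103 sd [28.   0.9] med [-5.9 -6.4 10.9]
```

Request:
play_rows --plan '[[[-0.011,0,0.004,0,0,0,0],[-0.022,0,0.0105,0,0,0,0],[-0.032,0,0.019,0,0,0,0],[-0.04,0,0.028,0,0,0,0],[-0.045,0,0.036,0,0,0,0],[-0.049,0,0.044,0,0,0,0],[-0.052,0,0.051,0,0,0,0],[-0.053,0,0.056,0,0,0,0],[-0.053,0,0.058,0,0,0,0],[-0.053,0,0.058,0,0,0,0]]]'

```text
time: 8.1
position: [528.2, -36.4, 104.0]
ee_rot: [0.0, 1.0, -0.027, -0.001]
contact_force: [0.9, -0.3, 0.5]
finger_gap: -0.001
grasp_force: 0.5
```

```bash
python3 -c "
from h import *
where();ang()"
```

```text
t 8.1 tcp holder [-23.9   0.3   4. ] yaw err 0.0002 F [ 0.9 -0.3  0.5]
top few 0
side 816 theta mod pi 3.074 sd [27.1  4.3] med [  4.  -13.6   0.3]
```

Request:
play_rows --plan '[[[0,0,0.0015,0,0,0,0],[0,0,0.003,0,0,0,0],[0,0,0.003,0,0,0,0]]]'

```text
time: 8.45
position: [528.1, -36.4, 102.9]
ee_rot: [0.0, 1.0, -0.027, -0.001]
contact_force: [-2.3, 0.2, 2.3]
finger_gap: -0.002
grasp_force: 0.9
```

```bash
python3 -c "
from h import *
where()"
```

```text
t 8.45 tcp holder [-24.    0.3   2.9] yaw err 0.0 F [-2.3  0.2  2.3]
```

Request:
play_rows --plan '[[[0,0,0.001,0,0,0,0],[0,0,0.002,0,0,0,0],[0,0,0.002,0,0,0,0]]]'

```text
time: 8.7
position: [528.1, -36.4, 102.6]
ee_rot: [0.0, 1.0, -0.027, -0.001]
contact_force: [-2.8, 1.0, 5.6]
finger_gap: 0.002
grasp_force: 2.7
```

Request:
play_rows --plan '[[[0,0,-0.05,0,0,0,0],[0,0,-0.15,0,0,0,0],[-0.06,0,-0.21,0,0,0,0],[-0.15,0,-0.21,0,0,0,0],[-0.17,0,-0.21,0,0,0,0],[-0.17,0,-0.21,0,0,0,0],[-0.17,0,-0.21,0,0,0,0]]]'

```text
time: 9.28
position: [460.8, -32.7, 186.4]
ee_rot: [-0.0, 1.0, -0.027, 0.0]
contact_force: [0.0, 0.9, 0.5]
finger_gap: -0.002
grasp_force: 0.0
```

```bash
python3 -c "
from h import *
where();ang()
w=r.grab_frame('wrist');X=pts(w);f=w['color']
cv2.imwrite('pics/w2.png',f[:,:,::-1])
c=f.astype(int);Q=(X-PIV)@H.T
g=(abs(Q[...,0])<40)&(abs(Q[...,1])<60)&(abs(Q[...,2])<30)
q=Q[g];print(len(q),np.linalg.lstsq(np.c_[q[:,0],np.ones(len(q))],q[:,2],rcond=None)[0],c[g].mean(0))
b=(c.sum(-1)<130)&(Q[...,1]>110)&(Q[...,1]<165)&(Q[...,2]>50-100)&(Q[...,2]<20)&(abs(Q[...,0])<70)
print('ball',b.sum(),np.nanpercentile(Q[b],[2,50,98],axis=0).round(1))
print(r.look_for(w,'lock')[:2])
"
```

```text
t 9.28 tcp holder [-91.4   0.3  86.4] yaw err 0.0006 F [0.  0.9 0.5]
top 1054 theta mod pi 3.137 sd [20.3  2.4] med [15.2 15.6  2.9]
side 942 theta mod pi 3.141 sd [26.2  1.5] med [-1.  -6.9  0.3]
23191 [-5.09252014e-04  1.69597173e+00] [41.85584925 93.96412401 61.745246  ]
ball 844 [[-41.7 121.8 -17.7]
 [-31.6 128.7  -7.5]
 [-22.7 139.4  -3.7]]
[{'box': [81.3, 103.8, 43.6, 58.1], 'p': 0.56}]
```

View pics/w2.png

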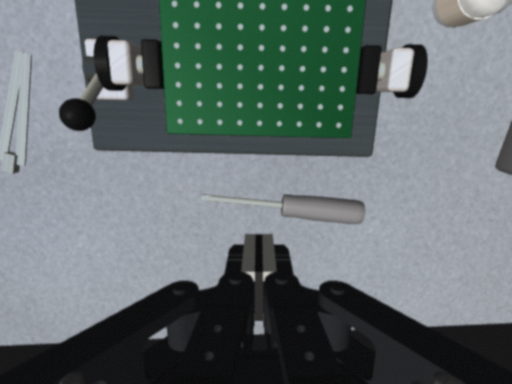

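Request:
play_rows --plan '[[[0,-0.1,0,0,0,0,0],[0.02,-0.2,0,0,0,0,0],[0.03,-0.3,0,0,0,0,0],[0.03,-0.329,0.02,0,0,0,0],[0.03,-0.329,0.1,0,0,0,0],[0.03,-0.329,0.19,0,0,0,0],[0.03,-0.329,0.27,0,0,0,0],[0.03,-0.329,0.27,0,0,0,0],[0.03,-0.329,0.27,0,0,0,0]]]'

```text
time: 10.23
position: [479.5, 97.3, 77.5]
ee_rot: [0.001, 1.0, -0.027, -0.002]
contact_force: [-0.3, 0.5, 1.1]
finger_gap: 0.0
grasp_force: 0.0
```

```bash
python3 -c "
from h import *
where()"
```

```text
t 10.23 tcp holder [-79.7 131.2 -22.5] yaw err 0.0004 F [-0.3  0.5  1.1]
```

Request:
play_rows --plan '[[[0.03,0,0,0,0,0,0],[0.055,0,0,0,0,0,0],[0.068,0,0,0,0,0,0],[0.083,0,0,0,0,0,0],[0.098,0,0,0,0,0,0],[0.113,0,0,0,0,0,0],[0.128,0,0,0,0,0,0],[0.143,0,0,0,0,0,0],[0.158,0,0,0,0,0,0],[0.173,0,0,0,0,0,0],[0.188,0,0,0,0,0,0],[0.188,0,0,0,0,0,0]]]'

```text
time: 11.23
position: [556.2, 93.8, 78.2]
ee_rot: [0.0, 1.0, -0.027, 0.0]
contact_force: [-0.5, 0.2, 0.7]
finger_gap: 0.0
grasp_force: 0.0
```

Request:
play_rows --plan '[[[0.01,0,0,0,0,0,0],[0.02,0,0,0,0,0,0],[0.03,0,0,0,0,0,0],[0.035,0,0,0,0,0,0],[0.035,0,0,0,0,0,0]]]'

```text
time: 11.65
position: [569.4, 93.2, 78.3]
ee_rot: [0.0, 1.0, -0.027, -0.0]
contact_force: [-0.8, -0.5, 0.4]
finger_gap: -0.001
grasp_force: 0.2
```

```bash
python3 -c "
from h import *
where()"
```

```text
t 11.65 tcp holder [ 10.3 131.9 -21.7] yaw err 0.0001 F [-0.8 -0.5  0.4]
```

Request:
play_rows --plan '[[[0.003,0,0,0,0,0,0],[0.005,0,0,0,0,0,0],[0.007,0,0,0,0,0,0],[0.007,0,0,0,0,0,0]]]'

```text
time: 11.98
position: [571.8, 93.1, 78.5]
ee_rot: [0.0, 1.0, -0.027, -0.0]
contact_force: [-0.4, 0.1, -1.5]
finger_gap: -0.001
grasp_force: 0.6
```

Request:
play_rows --plan '[[[0.001,0,0,0,0,0,0],[0.002,0,0,0,0,0,0],[0.002,0,0,0,0,0,0]]]'

```text
time: 12.23
position: [572.6, 93.0, 78.5]
ee_rot: [0.0, 1.0, -0.027, -0.0]
contact_force: [-0.7, 0.2, -1.0]
finger_gap: 0.002
grasp_force: 0.6
```

Request:
play_rows --plan '[[[0.0015,0,0,0,0,0,0],[0.003,0,0,0,0,0,0],[0.003,0,0,0,0,0,0]]]'

```text
time: 12.48
position: [573.9, 93.0, 78.5]
ee_rot: [0.0, 1.0, -0.027, -0.0]
contact_force: [-0.7, -1.5, -0.5]
finger_gap: 0.002
grasp_force: 0.6
```

Request:
play_rows --plan '[[[-0.05,0,0,0,0,0,0],[-0.14,0,0,0,0,0,0],[-0.22,0,-0.04,0,0,0,0],[-0.26,0,-0.12,0,0,0,0],[-0.28,0,-0.22,0,0,0,0],[-0.28,0,-0.3,0,0,0,0],[-0.28,0,-0.3,0,0,0,0],[-0.28,0,-0.3,0,0,0,0],[-0.28,0,-0.3,0,0,0,0]]]'

```text
time: 13.23
position: [462.1, 99.2, 198.6]
ee_rot: [-0.0, 1.0, -0.027, 0.0]
contact_force: [-0.4, 0.2, -0.8]
finger_gap: -0.0
grasp_force: 0.0
```

```bash
python3 -c "
from h import *
where();ang()
w=r.grab_frame('wrist');X=pts(w);f=w['color'];t=r.grab_frame('top')['color']
cv2.imwrite('pics/w3.png',cv2.resize(np.hstack([f,cv2.resize(t[120:270,200:400],(512,384))])[:,:,::-1],(800,300)))
c=f.astype(int);Q=(X-PIV)@H.T
b=(c.sum(-1)<130)&(Q[...,1]>110)&(Q[...,1]<165)&(Q[...,2]>-50)&(Q[...,2]<20)&(abs(Q[...,0])<70)
print('ball',b.sum(),np.nanpercentile(Q[b],[2,50,98],axis=0).round(1))
"
```

```text
t 13.23 tcp holder [-97.2 132.1  98.6] yaw err 0.0002 F [-0.4  0.2 -0.8]
top 1638 theta mod pi 0.003 sd [25.7  2.4] med [-1.4  0.   2.9]
side 937 theta mod pi 3.139 sd [26.3  1.4] med [-0.8 -6.3  0.2]
ball 609 [[ 25.3 120.9 -15.4]
 [ 31.1 132.   -8. ]
 [ 36.3 142.5  -3.5]]
```

View pics/w3.png

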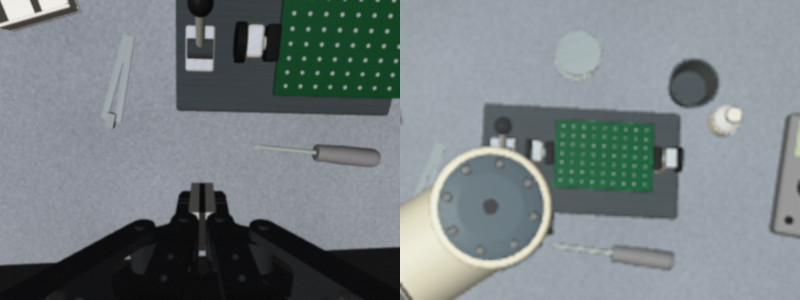

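```bash
python3 -c "
from h import *
f=r.grab_frame('top');X=pts(f);c=f['color'].astype(int);Q=(X-PIV)@H.T
b=(c.sum(-1)<200)&(abs(Q[...,1]-132)<25)&(Q[...,2]>-30)&(Q[...,2]<10)&(abs(Q[...,0])<70)
print('ball',b.sum(),np.nanpercentile(Q[b],[5,50,95],axis=0).round(1))
X0=np.load('pics/top0.npz');c0=X0['c'].astype(int);Q0=(X0['X']-PIV)@H.T
b=(c0.sum(-1)<200)&(abs(Q0[...,1]-132)<25)&(Q0[...,2]>-30)&(Q0[...,2]<10)&(abs(Q0[...,0])<70)
print('ball0',b.sum(),np.nanpercentile(Q0[b],[5,50,95],axis=0).round(1))
for t in ['flux','spool','driver','pot','tweezers','meter','tray','holder']:
    L=r.look_for(f,t); print(t,[np.round(l['box']).tolist() for l in L[:1]])
"
```

```text
ball 45 [[ 25.9 125.6 -11. ]
 [ 35.8 133.4  -4.7]
 [ 44.  141.7  -0.2]]
ball0 43 [[-41.4 126.5 -12.9]
 [-33.9 134.3  -5.2]
 [-26.5 144.6  -0.4]]
flux [[362.0, 181.0, 16.0, 13.0]]
spool [[289.0, 146.0, 16.0, 30.0]]
driver [[308.0, 248.0, 60.0, 12.0]]
pot []
tweezers [[214.0, 204.0, 11.0, 20.0]]
meter [[402.0, 211.0, 42.0, 64.0]]
tray [[180.0, 164.0, 35.0, 48.0]]
holder [[289.0, 200.0, 100.0, 57.0]]
```

The ball is now at x ≈ 35.8 mm, which puts the lever at about 1.18 rad. The board is level, nothing else has moved and the arm is clear, so I'm handing in.

```bash
python3 -c "
from station import r
print(r.job_done())"
```

```text
the job is handed in; nothing more can be done
None
```

The board is turned over and measures level with the solder side up, the lock lever is over at about 1.18 rad (stop at 1.2), the arm is clear, and I saw no sign that the holder or bystanders had moved. I handed the job in at about 13 s, and no verdict was returned.

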